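# Shut down the balloon-gas cylinder on the toy shop counter

### The arm

A 6-joint arm with a two-finger parallel gripper is mounted at the origin on the work surface. World frame = base frame: x ahead of the robot, y to its left, z up, the work surface at z = 0. Lengths are in m, angles in degrees, forces in N, time in s.
With the tool pointing down it reaches from about 0.325 to 0.775 m from the base axis. Payload 5.5 kg.
Tool frame: the origin (TCP) lies on the centre line of the jaws, within the pads' length; the fingertips stand 8 mm ahead of it and the grasp point (between the pads) lies 11 mm behind it; y points along the fingers, z is the direction in which the jaws open and shut, and the axes are right-handed (so a half turn about y gives the same grasp; the last joint's range is limited). The gripper opens to 88 mm and grips with 3 to 60 N. Pads are 20 mm wide; open, the fingers measure 115 mm over their backs; the gripper's body (75 mm by 178 mm) begins 61 mm behind the grasp point.
Start: joints at [-78.192, 5.22, 70.514, -0, 104.267, -3.249], TCP at [0.156, -0.579, 0.231] pointing down, gripper open.
Joint ranges: [-164.24, 164.24], [-49.07, 125.15], [9.68, 141.18], [-86.29, 266.29], [3.28, 154.24], [-151.56, 151.56]. Speed limits (degrees/s): [147.25, 147.25, 172.46, 180, 180, 180].

### API

Orientations are given as a 3x3 rotation matrix whose columns are the frame's x, y, z axes.
In Python, from bench import bot, vision, finish_job gives the robot as it stands.
- The arm moves only by the tool carry_out, never from a script. Its argument "commands" is a list that holds one entry, the list of rows, each a list of 7 numbers: the finger opening in cm, from 0 to 8.78, then the shift along the tool's x, y, z in cm, then the turn, a rotation vector about the tool's x, y, z in rad. A call has 1 to 5 rows; each row is the pose to reach, as a shift and turn from the pose commanded when the call began, along the tool's axes at that moment; what a row does not reach only later rows make up. A row lasts 1/8 s, in which the tool goes at most 62.5 mm and 10.7 degrees, less where a joint would pass 70% of its speed; a pose out of reach is approached as far as the arm can. A call with a gripper value outside its range is refused whole. The fingers move at their own pace and stop on an object; "grip_force" is the grip in N (left out, the last holds). Time passes only in rows, so rows that repeat a pose let the fingers close. It gives the time, the measured TCP pose, the force and the opening at its end, in the units of the state.
- bot.get_state(): the state, without advancing time (a new reading comes with each control period).
- vision.read_camera(name): name is "side" or "top" or "wrist"; returns a dict with "image" (400x640x3 uint8, blue, green, red), "K" (3x3 intrinsics, pixels), "distortion" ([k1, k2, p1, p2, k3] as OpenCV has them; the pictures are not rectified), "xyz" and "attitude" of the camera in the world; the wrist camera has in their place "mount" (4x4, takes a point from camera to tool coordinates, whose origin is the TCP and whose axes are the tool frame's). Camera axes: x right, y up, looking along -z (the intrinsics and any distortion apply to the point x, -y, -z); pixel columns grow to the right and rows downward; lengths in m; the calibration is good to about 2 mm. A picture is of the moment at which its call begins: read the wrist's pose just before it. There is no depth.
- finish_job(): hands the job in, once; it reports no verdict.
The state is a dict: "t": time; "joint_positions": joint angles; "joint_velocities": joint speeds; "joint_efforts": joint torques, N m; "tool_pos": TCP position; "eef_rot": TCP orientation; "wrist_force": force on the tool from outside, world axes, zero at the start; "moment": the same for the moment, N m; "finger_gap": opening from 0.0 (shut) to 1.0 (fully open).
Only numpy, scipy, OpenCV 4.12 (cv2) and the standard library are available. Lean on these libraries where they do the work, as an engineer would, in place of code of your own. Each camera call takes 0.05 s, during which the arm holds its last target. There are 200 camera calls.

### The job

Balloon filling is over: reach down inside the gas cylinder's guard collar and turn the handwheel clockwise until the valve is closed finger-tight on its soft seat, but do not force it. Then tip the black nozzle gently down for about a second to let out the gas left behind the valve, let it spring back, and leave the cylinder standing where it is with the valve still shut and the other goods on the counter undisturbed.

Things in the scene. Friction and masses are not known exactly. Their poses are not given: they have to be found in the camera images.
- cylinder: white free-standing balloon-gas cylinder, 190 mm diameter, about 3 kg, held only by its weight. Origin: centre of its underside, on the common axis of tank, collar, valve and handwheel; z up; x points the way the outlet and nozzle point
- collar_rim (a point): centre of the open top of the round grey guard collar around the handwheel, on the cylinder's axis, 315 mm above the counter. The collar is 106 mm inside, 114 mm outside, and reaches down to 200 mm; below 276 mm it has a window on the cylinder's +x side for the outlet and one on the far side of it, at -x
- handwheel: black fluted round handwheel, 48 mm diameter, 24 mm tall, in the middle of the collar: underside 268 mm, top 292 mm above the counter (23 mm below the rim). 29 mm are free all round it for the fingers. Any angle of grip across the diameter serves. Under it the outlet pipe, on the +x side, is up to 251 mm high. Origin: on the wheel's axis at counter height
- wheel_top (a point): centre of the handwheel's top face; turns with the wheel
- stem (a joint): angle of the handwheel in rad, counter-clockwise from above positive; clockwise closes and lowers it. Starts at 1.3 to 2.4 (open). It meets its soft seat somewhere between -0.35 and +0.35, different each time: only the rising torque tells. Running friction: 0.07 N m, against the motion (at rest it may act either way)
- neck: brass valve body under the handwheel, soft seat inside, outlet pipe on its +x side; fixed to the cylinder, same origin and axes. From first touch of the seat the torque it needs grows about 0.1 N m per 0.03 rad of turning. Finger-tight is 0.26 to 0.37 N m measured at the wheel, kept up for half a second; above 0.38 the seat may be spoilt, at 0.45 on the seat it is. Let go, the wheel stays put
- nozzle (a joint): tilt of the black nozzle in rad: 0 level, grows as its tip is pushed down, springs back by itself. The spring takes about 0.5 N m per rad (about 5 N, 10 mm short of the tip, for 0.35 rad). Gas escapes above 0.25; beyond 0.65 the nozzle tears. Only to be tipped once the valve is shut
- nozzle_tip (a point): end of the black nozzle: when level, 108 mm out from the cylinder's axis along its x and 243 mm above the counter. The nozzle is 44 mm long, about 13 mm thick; its pivot is 64 mm from the axis, outside the collar. Push it down from above, near the tip, with closed fingertips
- toy_box: boxed toy, cardboard, 100 x 140 x 70 mm; origin at the centre of its underside; to be left alone
- ribbon_spool: spool of ribbon standing on its flange, 70 mm diameter, 48 mm tall; origin at the centre of its underside; to be left alone
- toy_car: toy car, 120 x 60 x 52 mm; origin under its centre at counter height; to be left alone

How it is judged:
By the outcome, as a careful person would: the job done as asked, in the order asked, and still so for the second after the job is handed in, with the robot touching nothing.
It also fails if it takes over 64 s, if anything falls off the work surface, if the arm or the gripper's body presses on something with over 40 N, if the wrist force passes 120 N, or if a joint passes its speed limit or range.

## Working session

There is one attempt and no reset: what is moved stays moved. The work goes in short steps, Python scripts to look and compute and a tool call to move; the robot and the scene stay as the last step left them, time stands still between calls to the robot, and variables do not carry over. Pictures are saved under pics/ and viewed, about 8 in all and at most 12, crops included, and the job is handed in when it is done.

Besides the shell and the picture viewer there is one more tool, called as name([rows], argument=value, ...), one row to a line, values as JSON. carry_out: Moves the arm, as the interface text tells. Its arguments: {"type":"object","properties":{"commands":{"type":"array","items":{"type":"array","items":{"type":"array","items":{"type":"number"}}}},"grip_force":{"type":"number"}},"required":["commands"]}

```bash
ls; mkdir -p pics
python3 - <<'E'
from bench import bot,vision
import cv2,numpy as np
s=bot.get_state()
for k,v in s.items(): print(k,np.round(v,4).tolist())
for n in("side","top"):
    c=vision.read_camera(n); cv2.imwrite(f"pics/{n}0.png",c["image"])
    print(n,[(k,np.round(c[k],4).tolist()) for k in c if k!="image"])
E
```

```text
pics
t 0.0
joint_positions [-78.1918, 5.2628, 70.5806, -0.0008, 104.2668, -3.2482]
joint_velocities [-0.0126, -0.0217, -0.0117, -0.0024, 0.0367, -0.0105]
joint_efforts [-0.0016, -44.6456, -40.6442, 0.0696, 0.0294, -0.0001]
tool_pos [0.1558, -0.5791, 0.2295]
eef_rot [[-0.9657, -0.0004, 0.2598], [-0.2598, 0.0019, -0.9657], [-0.0001, -1.0, -0.0019]]
wrist_force [0.289, 0.6793, 0.491]
moment [-0.059, 0.0272, -0.0238]
finger_gap 1.0017
side [('K', [[402.9501, 0.0, 329.0032], [0.0, 402.9501, 202.0017], [0.0, 0.0, 1.0]]), ('distortion', [0.0177, 0.0, 0.0, 0.0, 0.0]), ('xyz', [0.625, -0.3387, 1.3757]), ('attitude', [[0.9427, -0.3178, 0.1019], [0.3337, 0.891, -0.3077], [0.007, 0.3241, 0.946]])]
top [('K', [[393.5789, 0.0, 316.2821], [0.0, 393.5789, 204.0509], [0.0, 0.0, 1.0]]), ('distortion', [0.0207, 0.0, 0.0, 0.0, 0.0]), ('xyz', [0.3919, 0.0203, 1.4379]), ('attitude', [[0.0267, 0.9957, -0.0886], [-0.9996, 0.0254, -0.0158], [-0.0135, 0.089, 0.9959]])]
```

View pics/side0.png

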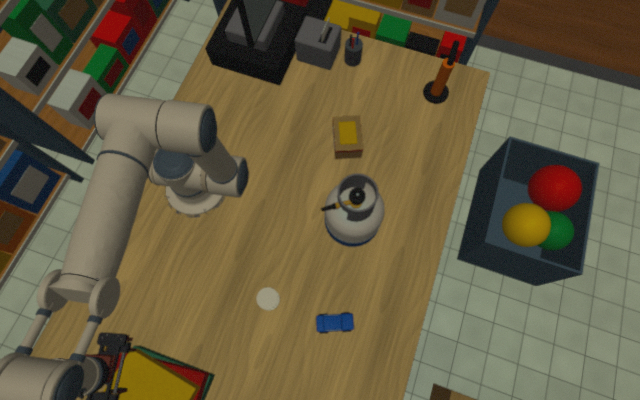

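View pics/top0.png

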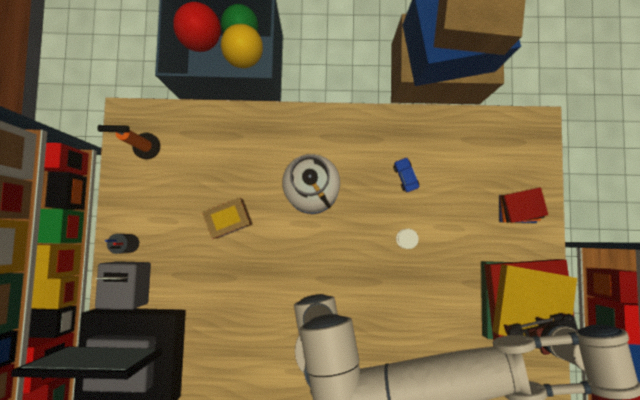

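The side view shows the cylinder with its wheel at about (357,196) and nozzle tip at about (323,209). In the top view the wheel is at (311,177) and the tip at about (327,207). The toy box, car and spool are clear of it. Next I'll triangulate from both views.

```bash
cat > h.py <<'E'
import numpy as np,cv2
from bench import bot,vision
def cam(n):
    s=bot.get_state() if n=="wrist" else None
    c=vision.read_camera(n)
    if n=="wrist":
        M=np.array(c["mount"]);R=np.array(s["eef_rot"])
        c["xyz"]=R@M[:3,3]+s["tool_pos"];c["attitude"]=R@M[:3,:3]
    return c
def ray(c,uv):
    p=cv2.undistortPoints(np.array([[uv]],float),np.array(c["K"]),np.array(c["distortion"]))[0,0]
    d=np.array(c["attitude"])@[p[0],-p[1],-1]
    return np.array(c["xyz"]),d/np.linalg.norm(d)
def onz(c,uv,z):
    o,d=ray(c,uv);return o+d*(z-o[2])/d[2]
def tri(a,b):
    A=np.zeros((3,3));v=np.zeros(3)
    for o,d in(a,b):
        P=np.eye(3)-np.outer(d,d);A+=P;v+=P@o
    x=np.linalg.solve(A,v);return x,[np.linalg.norm((np.eye(3)-np.outer(d,d))@(x-o)) for o,d in(a,b)]
def proj(c,p):
    q=np.array(c["attitude"]).T@(np.array(p)-c["xyz"])
    return cv2.projectPoints(np.array([[q[0],-q[1],-q[2]]]),np.zeros(3),np.zeros(3),np.array(c["K"]),np.array(c["distortion"]))[0].ravel()
E
python3 - <<'E'
from h import *
S,T=cam("side"),cam("top")
out=[]
for n,c,(x,y) in(("s",S,(318,165)),("t",T,(275,145))):
    im=c["image"][y:y+80,x:x+75]
    g=im.max(2); m=(g<60).astype(np.uint8)
    k,l,st,ce=cv2.connectedComponentsWithStats(m)
    for i in range(1,k):
        if st[i,4]>8: print(n,st[i,4],st[i,:4]+[x,y,0,0],ce[i]+[x,y])
    out.append(cv2.resize(im,(375,400),interpolation=cv2.INTER_CUBIC))
cv2.imwrite("pics/crop.png",np.hstack(out))
print("wheel",tri(ray(S,(357.5,196)),ray(T,(310.5,177))))
print("tip",tri(ray(S,(322,210)),ray(T,(328,207))))
E
```

```text
s 519 [340 175  36  30] [356.04238921 187.68593449]
s 219 [339 201  35  20] [357.2739726  213.76712329]
s 53 [322 204  14   7] [328.77358491 207.20754717]
s 99 [327 229  47  16] [348.41414141 240.21212121]
t 49 [313 158  14  14] [319.67346939 163.26530612]
t 152 [303 170  14  14] [309.58552632 176.49342105]
t 44 [321 196   9  12] [325.40909091 201.43181818]
wheel (array([0.57655885, 0.05911592, 0.28563151]), [np.float64(0.002571665759196338), np.float64(0.002571665759196194)])
tip (array([0.49080553, 0.00295608, 0.23122071]), [np.float64(0.00035481310690067635), np.float64(0.0003548131069007501)])
```

View pics/crop.png

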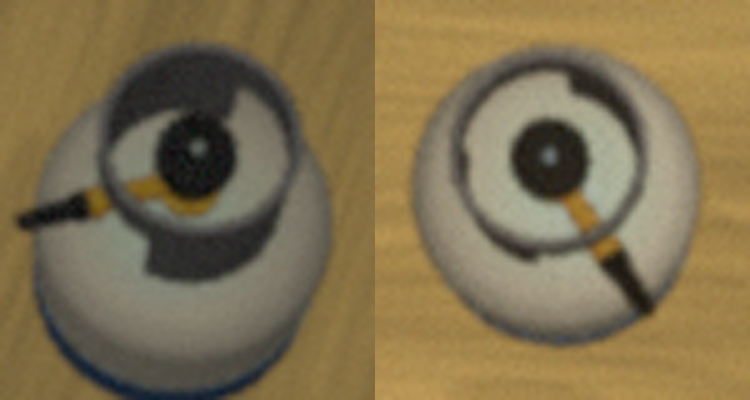

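The crop shows the wheel top face centred at about side (357.6,194.6) and top (309.8,176.3). The nozzle tip is at side (321.6,209.2) and top (329,207).

```bash
cat >> h.py <<'E'
def rel(target,yaw=None):
    "shift (cm) and turn about tool y (rad) to reach target TCP, z-axis yaw deg"
    s=bot.get_state();R=np.array(s["eef_rot"])
    d=R.T@(np.array(target)-s["tool_pos"])*100
    y=np.degrees(np.arctan2(R[1,2],R[0,2]))
    t=None if yaw is None else -np.radians((yaw-y+180)%360-180)
    return np.round(d,2),t,y
E
python3 - <<'E'
from h import *
S,T=cam("side"),cam("top")
w=tri(ray(S,(357.6,194.6)),ray(T,(309.8,176.3)));print(w)
print(onz(S,(357.6,194.6),.292),onz(T,(309.8,176.3),.292))
print(tri(ray(S,(321.6,209.2)),ray(T,(329,207))), onz(S,(321.6,209.2),.243),onz(T,(329,207),.243))
print(rel([.577,.059,.40],66),rel([.156,-.579,.40]))
print(vision.read_camera("wrist")["mount"])
ms=[]
for i in range(6):
    vision.read_camera("wrist");ms.append(np.r_[bot.get_state()["moment"],bot.get_state()["wrist_force"]])
print(np.round(ms,3))
E
```

```text
(array([0.57653513, 0.06054875, 0.29420449]), [np.float64(0.0017806158388971242), np.float64(0.0017806158388970793)])
[0.57793225 0.0623777  0.292     ] [0.57533962 0.05970303 0.292     ]
(array([4.90124045e-01, 3.80056250e-04, 2.45431706e-01]), [np.float64(0.00012807717168000714), np.float64(0.00012807717167995808)]) [0.48994096 0.00118075 0.243     ] [4.90215543e-01 2.70864784e-04 2.43000000e-01]
(array([-57.25, -16.94, -50.71]), np.float64(-2.4599431761309445), np.float64(-74.94436183431006)) (array([ -0.02, -16.98,  -0.04]), None, np.float64(-74.94436183431006))
[[-3.37570315e-04 -9.70715323e-01 -2.40232487e-01 -6.49721063e-02]
 [ 2.57561888e-04  2.40232409e-01 -9.70715367e-01 -1.55131832e-01]
 [ 9.99999910e-01 -3.89559425e-04  1.68923942e-04 -3.93701329e-04]
 [ 0.00000000e+00  0.00000000e+00  0.00000000e+00  1.00000000e+00]]
[[ 0.028  0.012  0.014  0.386 -0.206  0.392]
 [-0.02   0.04   0.044  0.071  0.4    0.417]
 [-0.038 -0.003 -0.009  0.043 -0.174  0.146]
 [-0.001 -0.032  0.059  0.093 -0.449 -0.663]
 [-0.031  0.019 -0.036 -0.303  0.417 -0.845]
 [-0.016  0.027  0.039 -0.243 -0.306 -0.006]]
```

carry_out([
  [[6.3,0,-6,0,0,0,0],[6.3,0,-12,0,0,0,0],[6.3,-2,-17,-1.8,0,0,0],[6.3,-6.5,-17,-5.8,0,0,0],[6.3,-11,-17,-9.8,0,0,0]],
])

```text
t: 1.27
tool_pos: [0.2373, -0.4553, 0.4013]
eef_rot: [[-0.966, 0.001, 0.259], [-0.259, -0.001, -0.966], [-0.0, -1.0, 0.002]]
wrist_force: [0.7, -0.1, 0.1]
finger_gap: 0.717
```

carry_out([
  [[6.3,-4.5,0,-4,0,0,0],[6.3,-9,0,-8,0,0,0],[6.3,-13.5,0,-12,0,0,0],[6.3,-18,0,-16,0,0,0],[6.3,-22.5,0,-20,0,0,0]],
])

```text
t: 1.9
tool_pos: [0.4026, -0.2028, 0.4009]
eef_rot: [[-0.966, 0.001, 0.26], [-0.26, -0.001, -0.966], [-0.001, -1.0, 0.001]]
wrist_force: [-0.1, 0.4, 0.1]
finger_gap: 0.714
```

carry_out([
  [[6.3,-4.5,0,-4,0,0,0],[6.3,-9,0,-8,0,-0.18,0],[6.3,-13.5,0,-12,0,-0.36,0],[6.3,-18,0,-16,0,-0.54,0],[6.3,-22.5,0,-20,0,-0.72,0]],
])

```text
t: 2.52
tool_pos: [0.568, 0.0489, 0.4009]
eef_rot: [[-0.55, 0.001, 0.835], [-0.835, -0.0, -0.55], [-0.0, -1.0, 0.001]]
wrist_force: [0.7, -0.9, -0.1]
finger_gap: 0.719
```

Run:
```python
from h import *
print(rel([.5765,.061,.40],66)); s=bot.get_state(); print(s["t"],s["tool_pos"],np.round(s["joint_positions"],1),s["eef_rot"])
```

```text
(array([-1.48,  0.09,  0.04]), np.float64(-1.7338826537673286), np.float64(-33.34415823181093))
2.525 [0.56800536 0.0488607  0.40089827] [  1.5   6.8  51.   -0.  122.1  34.8] [[-5.49666593e-01  8.09689421e-04  8.35383733e-01]
 [-8.35384068e-01 -1.61845832e-04 -5.49666656e-01]
 [-3.09855901e-04 -9.99999659e-01  7.65362889e-04]]
```

carry_out([
  [[6.3,-1.48,0,0,0,-0.18,0],[6.3,-1.48,0,0,0,-0.36,0],[6.3,-1.48,0,0,0,-0.54,0],[6.3,-1.48,0,0,0,-0.72,0],[6.3,-1.48,0,0,0,-0.9,0]],
])

```text
t: 3.15
tool_pos: [0.5755, 0.0593, 0.4007]
eef_rot: [[0.313, 0.0, 0.95], [-0.95, 0.0, 0.313], [0.0, -1.0, 0.0]]
wrist_force: [0.4, 0.4, 0.8]
finger_gap: 0.719
```

carry_out([
  [[6.3,0,0,0,0,-0.18,0],[6.3,0,0,0,0,-0.36,0],[6.3,0,0,0,0,-0.54,0],[6.3,0,0,0,0,-0.72,0],[6.3,0,0,0,0,-0.83,0]],
])

```text
t: 3.78
tool_pos: [0.5755, 0.0593, 0.4007]
eef_rot: [[0.911, 0.0, 0.412], [-0.412, 0.0, 0.911], [0.0, -1.0, 0.0]]
wrist_force: [-0.4, -0.0, -0.5]
finger_gap: 0.717
```

Run:
```python
from h import *
print(rel([.5765,.061,.40],66)); c=cam("wrist"); cv2.imwrite("pics/w1.png",c["image"])
for p in([.5765,.061,.315],[.5765,.061,.292],[.490,.0005,.243]): print(proj(c,p))
```

```text
(array([0.02, 0.07, 0.2 ]), np.float64(-0.005492524333176024), np.float64(65.6853015368361))
[322.2590621  212.61538133]
[322.04765864 204.85821195]
[218.78883109 131.97990659]
```

View pics/w1.png

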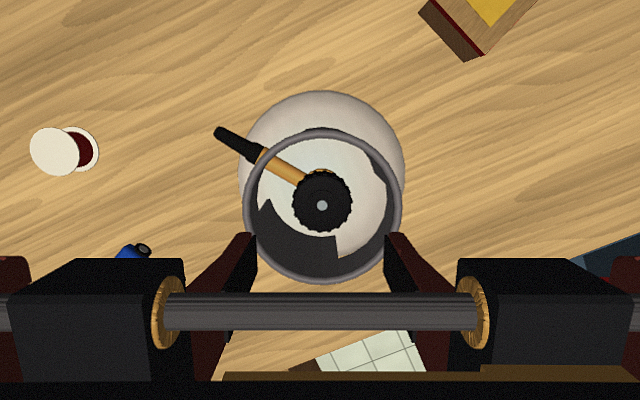

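The wrist view shows the wheel's silver hub at about (322,205.5), against a prediction of (322.0,204.9). The rim spans columns 243 to 402 and rows 127 to 284, and the nozzle tip is at about (218,131). The estimate agrees; I'll check it against the rim extent.

Run:
```python
from h import *
c=cam("wrist")
g=c["image"].max(2)[185:226,302:343]
m=(g>90).astype(np.uint8); k,l,st,ce=cv2.connectedComponentsWithStats(m)
for i in range(1,k):
    if 10<st[i,4]<400: uv=ce[i]+[302,185]; print(st[i],uv,onz(c,uv,.292))
a=np.linspace(0,2*np.pi,73)
P=np.array([proj(c,[.5765+.057*np.cos(t),.061+.057*np.sin(t),.315]) for t in a]); print(P.min(0),P.max(0))
print(onz(c,(217,129),.243))
```

```text
[15 15 11 11 87] [321.65517241 205.08045977] [0.5765414  0.06065319 0.292     ]
[242.82260057 131.61759607] [401.73057517 285.2011867 ]
[ 4.87315304e-01 -2.39526531e-05  2.43000000e-01]
```

carry_out([
  [[6.3,0.03,3,0.18,0,0,0],[6.3,0.03,6,0.18,0,0,0],[6.3,0.03,8.5,0.18,0,0,0],[6.3,0.03,11,0.18,0,0,0],[6.3,0.03,13.1,0.18,0,0,0]],
])

```text
t: 4.5
tool_pos: [0.5763, 0.0608, 0.2685]
eef_rot: [[0.908, -0.001, 0.418], [-0.418, -0.0, 0.908], [-0.001, -1.0, -0.0]]
wrist_force: [0.4, 0.3, -0.5]
finger_gap: 0.72
```

```bash
cat >> h.py <<'E'
def force(n=6):
    a=[]
    for i in range(n):
        vision.read_camera("top");s=bot.get_state();a.append(np.r_[s["wrist_force"],s["moment"],s["joint_efforts"][5]])
    a=np.array(a);print("t",round(s["t"],2),"F,M,j6",np.round(a.mean(0),3),"sd",np.round(a.std(0),3)[5:],"tcp",np.round(s["tool_pos"],4),"gap",s["finger_gap"]*88,"j6",s["joint_positions"][5],"yaw",rel([0,0,0])[2])
E
python3 - <<'E'
from h import *
force(6)
c=cam("wrist"); cv2.imwrite("pics/w2.png",c["image"])
E
```

```text
t 4.8 F,M,j6 [ 0.345  0.016 -0.177 -0.003 -0.126 -0.005  0.008] sd [0.033 0.021] tcp [0.5768 0.0608 0.2712] gap 62.704622396136315 j6 -62.72818945756543 yaw 65.38619217003229
```

View pics/w2.png

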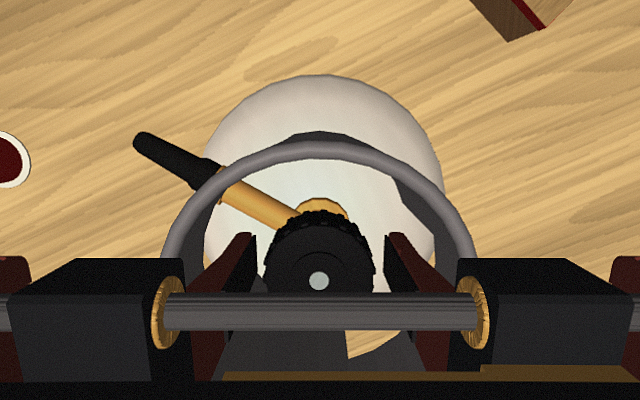

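The wrist view shows both fingers inside the collar, on either side of the wheel. The hub is at (318.5,281), centred between the pads. I'll close the grip.

carry_out([
  [[4.6,0,0,0,0,0,0],[4.4,0,0,0,0,0,0],[4.4,0,0,0,0,0,0],[4.4,0,0,0,0,0,0]],
], grip_force=20)

```text
t: 5.35
tool_pos: [0.5765, 0.0605, 0.2702]
eef_rot: [[0.909, 0.001, 0.416], [-0.416, -0.0, 0.909], [0.001, -1.0, -0.0]]
wrist_force: [-1.0, -2.0, 3.0]
finger_gap: 0.544
```

Run:
```python
from h import *
force(4)
```

```text
t 5.55 F,M,j6 [-1.202 -2.499  3.93  -0.486  0.08   0.015  0.019] sd [0.03  0.001] tcp [0.5765 0.0605 0.2702] gap 47.68747321390437 j6 -62.77385818927993 yaw 65.4075694434413
```

carry_out([
  [[4.4,0,0,0,0,0.1,0],[4.4,0,0,0,0,0.22,0],[4.4,0,0,0,0,0.34,0],[4.4,0,0,0,0,0.46,0],[4.4,0,0,0,0,0.56,0]],
])

```text
t: 6.18
tool_pos: [0.5763, 0.0602, 0.2702]
eef_rot: [[0.546, 0.0, 0.838], [-0.838, -0.001, 0.546], [0.001, -1.0, -0.0]]
wrist_force: [-2.5, -4.2, 5.4]
finger_gap: 0.54
```

Run:
```python
from h import *
force(4)
```

```text
t 6.38 F,M,j6 [-2.335 -4.351  5.013 -0.691  0.257 -0.064  0.166] sd [0.031 0.321] tcp [0.5763 0.0602 0.2702] gap 47.556872158802065 j6 -30.71445127035904 yaw 33.329826602281024
```

carry_out([
  [[4.4,0.03,-0.03,-0.05,0,0.06,0],[4.4,0.03,-0.03,-0.05,0,0.14,0],[4.4,0.03,-0.03,-0.05,0,0.22,0],[4.4,0.03,-0.03,-0.05,0,0.28,0],[4.4,0.03,-0.03,-0.05,0,0.3,0]],
], grip_force=8)

```text
t: 7.0
tool_pos: [0.5761, 0.0601, 0.2702]
eef_rot: [[0.278, 0.0, 0.961], [-0.961, -0.0, 0.278], [0.0, -1.0, 0.0]]
wrist_force: [-2.4, -2.3, 5.0]
finger_gap: 0.543
```

```bash
cat >> h.py <<'E'
def chk(n=4):
    import os
    force(n); c=vision.read_camera("wrist")["image"].astype(np.float32).mean(2)[210:290,270:370]
    # polar strip of the flutes about the hub
    f="prev.npy"
    if os.path.exists(f): print("diff",np.abs(c-np.load(f)).mean())
    np.save(f,c)
E
python3 - <<'E'
from h import *
chk(4)
E
```

```text
t 7.2 F,M,j6 [-2.057 -3.062  4.854 -0.52   0.38  -0.044  0.009] sd [0.04  0.066] tcp [0.5762 0.0602 0.2702] gap 47.76842502750142 j6 -13.606452695558058 yaw 16.20715795898065
```

carry_out([
  [[4.4,0,0,0,0,0.05,0],[4.4,0,0,0,0,0.1,0],[4.4,0,0,0,0,0.15,0],[4.4,0,0,0,0,0.2,0],[4.4,0,0,0,0,0.25,0]],
])

```text
t: 7.88
tool_pos: [0.576, 0.0602, 0.2702]
eef_rot: [[0.031, -0.0, 1.0], [-1.0, -0.0, 0.031], [0.0, -1.0, -0.0]]
wrist_force: [-3.8, -3.2, 4.7]
finger_gap: 0.543
```

Run:
```python
from h import *
chk(4)
```

```text
t 8.07 F,M,j6 [-2.984 -3.006  5.441 -0.56   0.473 -0.043  0.047] sd [0.046 0.139] tcp [0.576  0.0601 0.2702] gap 47.84129013236179 j6 0.7231743717120737 yaw 1.8712062028721894
diff 4.44975
```

carry_out([
  [[4.4,0,0,0,0,0.04,0],[4.4,0,0,0,0,0.08,0],[4.4,0,0,0,0,0.12,0],[4.4,0,0,0,0,0.16,0],[4.4,0,0,0,0,0.2,0]],
])

```text
t: 8.75
tool_pos: [0.5759, 0.0602, 0.2702]
eef_rot: [[-0.167, -0.0, 0.986], [-0.986, -0.0, -0.167], [0.0, -1.0, -0.0]]
wrist_force: [-3.2, -2.8, 4.8]
finger_gap: 0.544
```

Run:
```python
from h import *
p=np.load("prev.npy")
chk(3)
a=np.load("prev.npy")
chk(1)
print(cv2.phaseCorrelate(p,a), cv2.phaseCorrelate(p[:40].copy(),a[:40].copy()))
z=lambda i:cv2.resize(i,None,fx=3.5,fy=3.5)
cv2.imwrite("pics/w3.png",np.hstack([z(p),z(a)]))
```

```text
t 8.9 F,M,j6 [-3.519 -3.275  5.279 -0.558  0.524 -0.046  0.055] sd [0.041 0.108] tcp [0.5759 0.0602 0.2702] gap 47.82979764377533 j6 12.187689852120592 yaw -9.58730489412859
diff 4.286042
t 9.0 F,M,j6 [-4.216 -3.475  5.115 -0.516  0.519 -0.075 -0.064] sd [0. 0.] tcp [0.5759 0.0602 0.2702] gap 47.79871415905555 j6 12.176542873397388 yaw -9.577393655068565
diff 3.6825
((0.037220255010240066, 0.0548920054750468), 0.9871134009361268) ((0.07891111650285154, 0.007870597573038651), 0.962612841129303)[ WARN:0@4.336] global loadsave.cpp:1063 imwrite_ Unsupported depth image for selected encoder is fallbacked to CV_8U.
```

View pics/w3.png

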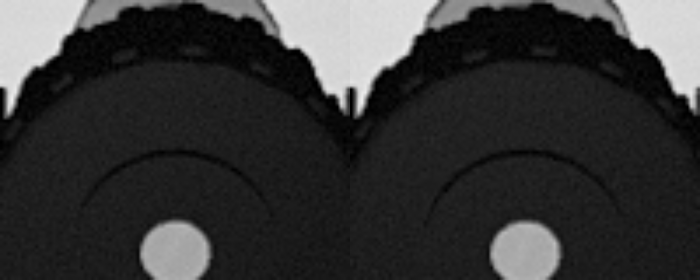

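The flutes are unmoved in the tool frame (phase-correlation shift under 0.1 px), so the wheel is turning with the jaws. From here I'll use a lighter grip so that slip limits the torque.

carry_out([
  [[4.4,0.04,0,-0.03,0,0.04,0],[4.4,0.04,0,-0.03,0,0.08,0],[4.4,0.04,0,-0.03,0,0.12,0],[4.4,0.04,0,-0.03,0,0.16,0],[4.4,0.04,0,-0.03,0,0.2,0]],
], grip_force=5)

```text
t: 9.68
tool_pos: [0.5758, 0.0602, 0.2702]
eef_rot: [[-0.36, 0.0, 0.933], [-0.933, 0.0, -0.36], [-0.0, -1.0, -0.0]]
wrist_force: [-3.4, -2.8, 4.8]
finger_gap: 0.544
```

```bash
cat >> h.py <<'E'
def slip(n=4):
    p=np.load("prev.npy");chk(n);a=np.load("prev.npy")
    print("shift px",np.round(cv2.phaseCorrelate(p[:40].copy(),a[:40].copy())[0],2))
E
python3 - <<'E'
from h import *
s=bot.get_state();print("moving Mz",s["moment"][2],s["joint_efforts"][5])
slip()
E
```

```text
moving Mz 0.060758165194578134 -0.34736355766654015
t 9.88 F,M,j6 [-2.669 -1.858  4.878 -0.349  0.397 -0.056  0.029] sd [0.031 0.103] tcp [0.5758 0.0602 0.2702] gap 47.91468286744148 j6 23.607418744695746 yaw -21.01347288978695
diff 4.4062915
shift px [ 0.14 -0.02]
```

carry_out([
  [[4.4,0.03,0,-0.01,0,0.04,0],[4.4,0.03,0,-0.01,0,0.08,0],[4.4,0.03,0,-0.01,0,0.12,0],[4.4,0.03,0,-0.01,0,0.16,0],[4.4,0.03,0,-0.01,0,0.2,0]],
])

```text
t: 10.55
tool_pos: [0.5757, 0.0602, 0.2702]
eef_rot: [[-0.537, 0.0, 0.843], [-0.843, 0.001, -0.537], [-0.001, -1.0, -0.0]]
wrist_force: [-2.8, -2.1, 5.4]
finger_gap: 0.546
```

Run:
```python
from h import *
s=bot.get_state();print("moving Mz",s["moment"][2],s["joint_efforts"][5])
slip()
```

```text
moving Mz 0.08084489460524154 -0.3475227579474449
t 10.75 F,M,j6 [-2.254 -0.785  4.891 -0.106  0.295 -0.069  0.031] sd [0.037 0.126] tcp [0.5757 0.0602 0.2702] gap 47.949026323492646 j6 35.0169812511298 yaw -32.42630713168023
diff 4.260542
shift px [ 0.11 -0.02]
```

carry_out([
  [[4.4,0,0,0,0,0.04,0],[4.4,0,0,0,0,0.08,0],[4.4,0,0,0,0,0.12,0],[4.4,0,0,0,0,0.16,0],[4.4,0,0,0,0,0.2,0]],
])

```text
t: 11.42
tool_pos: [0.5759, 0.0604, 0.2697]
eef_rot: [[-0.694, 0.0, 0.72], [-0.72, 0.001, -0.694], [-0.001, -1.0, -0.001]]
wrist_force: [-1.4, 0.5, 2.4]
finger_gap: 0.543
```

Run:
```python
from h import *
s=bot.get_state();print("moving Mz",s["moment"][2],s["joint_efforts"][5])
slip()
```

```text
moving Mz 0.17935762807159508 -0.23246057331562042
t 11.62 F,M,j6 [-0.043  1.202  3.009  0.178 -0.034  0.078  0.157] sd [0.013 0.126] tcp [0.5759 0.0604 0.2697] gap 47.69105690713367 j6 46.46385151274843 yaw -43.861387653752615
diff 8.913875
shift px [-0.41  0.7 ]
```

The torque has risen (0.18 N m moving, 0.08 resting) and the flutes shifted slightly, so the seat has been met, probably with slip at the 5 N grip. I'll firm the grip a little and take small steps.

carry_out([
  [[4.4,0,0,0,0,0,0],[4.4,0,0,0,0,0.01,0],[4.4,0,0,0,0,0.02,0],[4.4,0,0,0,0,0.02,0]],
], grip_force=10)

```text
t: 12.18
tool_pos: [0.5758, 0.0602, 0.2697]
eef_rot: [[-0.709, 0.0, 0.706], [-0.706, 0.001, -0.709], [-0.001, -1.0, -0.001]]
wrist_force: [2.2, 5.1, 0.5]
finger_gap: 0.542
```

Run:
```python
from h import *
s=bot.get_state();print("moving Mz",s["moment"][2],s["joint_efforts"][5])
slip(6)
```

```text
moving Mz 0.1917660011953638 0.21911427844315767
t 12.47 F,M,j6 [ 2.208  5.057  0.757  0.839 -0.39   0.181  0.178] sd [0.013 0.003] tcp [0.5759 0.0602 0.2697] gap 48.14211558012018 j6 47.70735862548379 yaw -45.11991180806226
diff 4.699083
shift px [-0.27 -0.23]
```

carry_out([
  [[4.4,0,0,0,0,0.01,0],[4.4,0,0,0,0,0.02,0],[4.4,0,0,0,0,0.025,0],[4.4,0,0,0,0,0.025,0]],
])

```text
t: 13.02
tool_pos: [0.5756, 0.0599, 0.2697]
eef_rot: [[-0.726, -0.0, 0.687], [-0.687, 0.0, -0.726], [0.0, -1.0, -0.001]]
wrist_force: [1.9, 4.9, 0.3]
finger_gap: 0.544
```

Run:
```python
from h import *
s=bot.get_state();print("moving Mz",s["moment"][2],s["joint_efforts"][5])
slip(6)
```

```text
moving Mz 0.18784118881800943 0.20759301725775003
t 13.32 F,M,j6 [ 1.562  4.801  0.383  0.797 -0.281  0.195  0.187] sd [0.017 0.001] tcp [0.5756 0.0599 0.2697] gap 48.13865304061143 j6 49.13737989046866 yaw -46.569702805525985
diff 6.293583
shift px [-0.26 -0.58]
```

carry_out([
  [[4.4,0,0,0,0,0,0],[4.4,-0.03,0,-0.01,0,0,0],[4.4,-0.03,0,-0.01,0,0.01,0],[4.4,-0.03,0,-0.01,0,0.02,0],[4.4,-0.03,0,-0.01,0,0.02,0]],
], grip_force=16)

```text
t: 14.0
tool_pos: [0.5757, 0.0599, 0.2697]
eef_rot: [[-0.74, -0.001, 0.672], [-0.672, -0.0, -0.74], [0.001, -1.0, -0.0]]
wrist_force: [1.0, 3.1, -0.5]
finger_gap: 0.548
```

Run:
```python
from h import *
s=bot.get_state();print("moving Mz",s["moment"][2],s["joint_efforts"][5])
slip(5)
T=cam("top")
im=T["image"][145:225,275:350];m=(im.max(2)<60).astype(np.uint8);k,l,st,ce=cv2.connectedComponentsWithStats(m)
for i in range(1,k):
    if st[i,4]>20: print(st[i,4],ce[i]+[275,145])
```

```text
moving Mz 0.3256005615805267 0.32491897232830524
t 14.25 F,M,j6 [ 0.183  3.442 -1.234  0.631 -0.044  0.251  0.266] sd [0.035 0.006] tcp [0.5757 0.0599 0.2697] gap 47.50176171655664 j6 50.30882471320617 yaw -47.73661506893895
diff 4.3570414
shift px [-0.08  0.11]
39 [336.41025641 156.71794872]
259 [294.83783784 186.72972973]
```

carry_out([
  [[4.4,0,0,0,0,0.01,0],[4.4,0,0,0,0,0.015,0],[4.4,0,0,0,0,0.015,0]],
])

```text
t: 14.72
tool_pos: [0.5757, 0.0599, 0.2697]
eef_rot: [[-0.75, -0.001, 0.661], [-0.661, -0.0, -0.75], [0.001, -1.0, -0.0]]
wrist_force: [-0.8, 2.5, -2.2]
finger_gap: 0.541
```

Run:
```python
from h import *
s=bot.get_state();print("moving Mz",s["moment"][2],s["joint_efforts"][5])
slip(8)
```

```text
moving Mz 0.4092229413384397 0.4016195051372051
t 15.12 F,M,j6 [-0.433  2.643 -2.655  0.446  0.153  0.388  0.374] sd [0.034 0.002] tcp [0.5758 0.0599 0.2698] gap 47.691337902960456 j6 51.1662461582914 yaw -48.597093960429326
diff 4.141375
shift px [-0.13 -0.01]
```

carry_out([
  [[4.4,0,0,0,0,-0.008,0]],
])

```text
t: 15.3
tool_pos: [0.5757, 0.0599, 0.2697]
eef_rot: [[-0.745, -0.001, 0.668], [-0.668, -0.0, -0.745], [0.0, -1.0, -0.0]]
wrist_force: [-0.8, 2.4, -2.9]
finger_gap: 0.544
```

Run:
```python
from h import *
s=bot.get_state();print("moving Mz",s["moment"][2],s["joint_efforts"][5])
slip(5)
```

```text
moving Mz 0.24229734651744017 0.3973849955946207
t 15.55 F,M,j6 [-1.48   2.1   -4.04   0.399  0.192  0.337  0.336] sd [0.043 0.027] tcp [0.5757 0.0599 0.2698] gap 47.6312328695334 j6 50.70519100155315 yaw -48.129312798624
diff 3.985875
shift px [0.13 0.09]
```

carry_out([
  [[4.4,0,0,0,0,0,0],[4.4,0,0,0,0,0,0],[4.4,0,0,0,0,0,0],[4.4,0,0,0,0,0,0]],
])

```text
t: 16.1
tool_pos: [0.5758, 0.0599, 0.2698]
eef_rot: [[-0.745, -0.0, 0.667], [-0.667, -0.0, -0.745], [0.0, -1.0, -0.0]]
wrist_force: [-2.1, 1.7, -5.3]
finger_gap: 0.543
```

Run:
```python
from h import *
slip(6)
```

```text
t 16.4 F,M,j6 [-2.066  1.735 -5.741  0.341  0.32   0.362  0.363] sd [0.028 0.001] tcp [0.5758 0.0599 0.2698] gap 48.11969913272118 j6 50.70495486506858 yaw -48.12945909150952
diff 3.8039584
shift px [-0.07 -0.06]
```

Torque has been held at about 0.34 to 0.36 N m for more than 1 s with no slip. I'll let go and lift clear.

carry_out([
  [[6.3,0,0,0,0,0,0],[6.3,0,0,0,0,0,0],[6.3,0,0,0,0,0,0]],
])

```text
t: 16.82
tool_pos: [0.5762, 0.0597, 0.2709]
eef_rot: [[-0.745, 0.002, 0.667], [-0.667, -0.0, -0.745], [-0.001, -1.0, 0.002]]
wrist_force: [-0.8, -0.6, 0.9]
finger_gap: 0.714
```

Run:
```python
from h import *
slip(2)
c=cam("wrist"); cv2.imwrite("pics/w4.png",c["image"])
```

```text
t 16.93 F,M,j6 [ 0.324 -0.249  0.231 -0.078 -0.002 -0.023  0.002] sd [0.026 0.   ] tcp [0.5761 0.0598 0.2705] gap 62.73575497326324 j6 50.71083061719257 yaw -48.14660021954465
diff 8.994666
shift px [-1.02 -0.04]
```

View pics/w4.png

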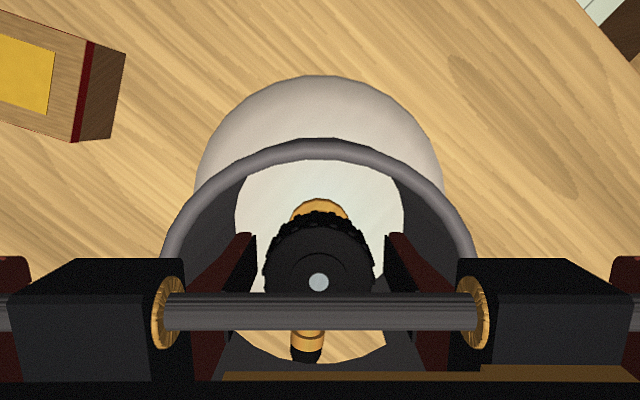

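The wrist view shows the fingers clear of the wheel and the forces near zero. I'll lift out and relocate the nozzle.

carry_out([
  [[6.3,0,-2,0,0,0,0],[6.3,0,-5,0,0,0,0],[6.3,0,-9,0,0,0,0],[6.3,0,-13,0,0,0,0],[3,0,-13,0,0,0,0]],
])

```text
t: 17.65
tool_pos: [0.5761, 0.06, 0.404]
eef_rot: [[-0.745, 0.007, 0.667], [-0.667, 0.0, -0.745], [-0.005, -1.0, 0.004]]
wrist_force: [0.1, 0.2, -0.3]
finger_gap: 0.638
```

Run:
```python
from h import *
for i in range(4): c=cam("wrist")
cv2.imwrite("pics/w5.png",c["image"])
for p in([.5765,.0608,.2915],[.488,.0000,.243]): print(proj(c,p))
g=c["image"].max(2)
m=(g>90).astype(np.uint8)[185:226,300:343]; k,l,st,ce=cv2.connectedComponentsWithStats(m)
for i in range(1,k):
    if 10<st[i,4]<400: uv=ce[i]+[300,185]; print(st[i],uv,onz(c,uv,.292))
print(bot.get_state()["t"],bot.get_state()["tool_pos"])
```

```text
[320.26027099 203.20637984]
[306.19852416 296.38503739]
[14 15 11 11 93] [319.16129032 205.20430108] [0.57483316 0.06045026 0.292     ]
17.85 [0.57584489 0.05994819 0.3979592 ]
```

View pics/w5.png

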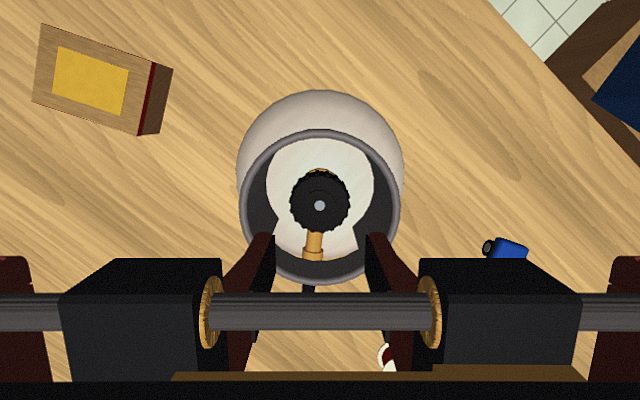

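The wrist view shows the hub at (319,205), the outlet running down to about (312,255) and the black nozzle starting at about (308,288). The cylinder is standing, with the hub moved about 1.5 mm at most.

Run:
```python
from h import *
c=cam("wrist");h=onz(c,(319.2,205.2),.292)
for uv,z in(((312.5,253),.243),((308,288),.243),((315,236),.245)):
    p=onz(c,uv,z);d=p-h;print(p,np.hypot(*d[:2])*1000,np.degrees(np.arctan2(d[1],d[0])))
S=cam("side");print(proj(S,[.489,0,.243]))
cv2.imwrite("pics/s1.png",cv2.resize(S["image"][140:260,260:420],None,fx=4,fy=4,interpolation=cv2.INTER_CUBIC))
```

```text
[0.52612115 0.02578182 0.243     ] 59.73726594268652 -144.44849536482326
[0.49585906 0.00479662 0.243     ] 96.56122696136441 -144.75823857769646
[0.54100971 0.03581462 0.245     ] 41.79353807884551 -143.77109772452118
[321.1644212  209.45668764]
```

View pics/s1.png

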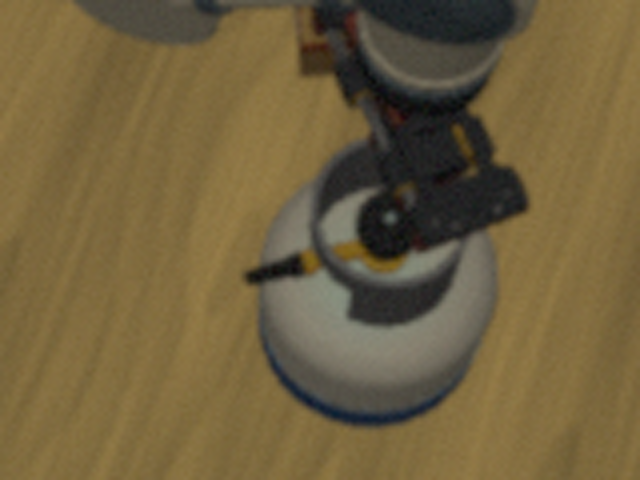

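The side crop shows the nozzle tip at about (321.8,209.5), matching the prediction of (321.2,209.5). The nozzle direction is -144.7°.

Run:
```python
from h import *
print(rel([.4914,.0010,.275],-54.7)); print(bot.get_state()["t"])
```

```text
(array([10.18, 12.33, -1.21]), np.float64(0.11470363423370052), np.float64(-48.127965863596664))
17.95
```

carry_out([
  [[0,5,0,-0.6,0,0.06,0],[0,10.2,0,-1.2,0,0.115,0],[0,10.2,5,-1.2,0,0.115,0],[0,10.2,9,-1.2,0,0.115,0],[0,10.2,11.5,-1.2,0,0.115,0]],
])

```text
t: 18.58
tool_pos: [0.4908, 0.0007, 0.2815]
eef_rot: [[-0.816, -0.004, 0.577], [-0.577, 0.0, -0.816], [0.003, -1.0, -0.002]]
wrist_force: [-0.9, 0.9, -0.1]
finger_gap: 0.003
```

Run:
```python
from h import *
force(4); print(rel([.4914,.0010,.255],-54.7))
S=cam("side")
c=cam("wrist")
a=cv2.resize(S["image"][150:250,280:400],(480,400),interpolation=cv2.INTER_CUBIC)
b=cv2.resize(c["image"],(320,200))
cv2.imwrite("pics/n1.png",np.hstack([a,np.vstack([b,np.zeros_like(b)])]))
```

```text
t 18.77 F,M,j6 [ 0.443  0.327 -0.306 -0.04  -0.054 -0.021 -0.   ] sd [0.014 0.   ] tcp [0.4915 0.0008 0.2848] gap 0.5538531055396155 j6 50.85073052022229 yaw -54.72020356211617
(array([-0.  ,  2.98, -0.02]), np.float64(-0.00035261867955828255), np.float64(-54.72020356211617))
```

View pics/n1.png

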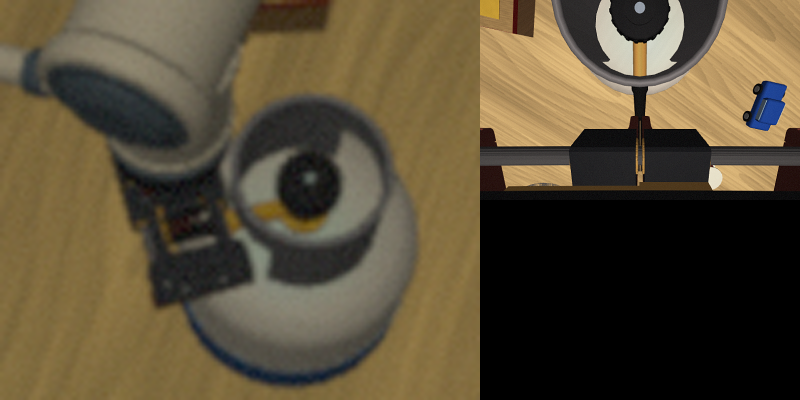

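The views show the fingertips lined up over the nozzle, with the body clear of the collar.

carry_out([
  [[0,0,1.5,0,0,0,0],[0,0,2.6,0,0,0,0],[0,0,2.9,0,0,0,0],[0,0,3.2,0,0,0,0]],
])

```text
t: 19.38
tool_pos: [0.4916, 0.0006, 0.2531]
eef_rot: [[-0.816, -0.0, 0.577], [-0.577, -0.0, -0.816], [0.0, -1.0, 0.0]]
wrist_force: [-2.5, -1.3, 4.0]
finger_gap: 0.008
```

Run:
```python
from h import *
force(4)
```

```text
t 19.57 F,M,j6 [-1.68  -1.513  2.198 -0.233  0.276  0.015  0.   ] sd [0.046 0.001] tcp [0.4918 0.0007 0.2533] gap 0.8630522144424015 j6 50.84941046190377 yaw -54.726251681481315
```

carry_out([
  [[0,0,0.35,0,0,0,0],[0,0,0.7,0,0,0,0],[0,0,0.7,0,0,0,0],[0,0,0.7,0,0,0,0]],
])

```text
t: 20.08
tool_pos: [0.492, 0.0008, 0.2463]
eef_rot: [[-0.816, 0.001, 0.578], [-0.578, -0.0, -0.816], [-0.001, -1.0, 0.0]]
wrist_force: [-1.6, -1.1, 4.6]
finger_gap: 0.006
```

Run:
```python
from h import *
force(4)
```

```text
t 20.27 F,M,j6 [-2.213e+00 -1.661e+00  4.959e+00 -2.240e-01  3.500e-01 -2.000e-03
  2.000e-03] sd [0.01 0.  ] tcp [0.492  0.0008 0.2463] gap 0.3742839357165468 j6 50.84773911800582 yaw -54.71593560143257
```

Fz is 5 N and the tilt is about 0.32 to 0.4 rad. I'll hold a little longer, then lift away.

carry_out([
  [[0,0,0.08,0,0,0,0],[0,0,0.08,0,0,0,0],[0,0,0.08,0,0,0,0],[0,0,-0.5,0,0,0,0],[0,0,-1.2,0,0,0,0]],
])

```text
t: 20.9
tool_pos: [0.492, 0.001, 0.2577]
eef_rot: [[-0.816, -0.001, 0.578], [-0.578, 0.001, -0.816], [0.0, -1.0, -0.001]]
wrist_force: [0.5, 0.1, 0.2]
finger_gap: 0.009
```

carry_out([
  [[0,0,-3,0,0,0,0],[0,0,-8,0,0,0,0],[0,0,-13,0,0,0,0],[0,4,-15,0,0,0,0],[0,10,-15,0,0,0,0]],
])

```text
t: 21.52
tool_pos: [0.4106, -0.057, 0.409]
eef_rot: [[-0.815, 0.002, 0.58], [-0.58, 0.0, -0.815], [-0.002, -1.0, 0.001]]
wrist_force: [-0.4, -1.3, 0.3]
finger_gap: 0.003
```

Run:
```python
from h import *
force(4)
S,T,c=cam("side"),cam("top"),cam("wrist")
a=cv2.resize(S["image"][150:260,270:400],(400,338),interpolation=cv2.INTER_CUBIC)
b=cv2.resize(T["image"][130:240,260:390],(400,338),interpolation=cv2.INTER_CUBIC)
w=cv2.resize(c["image"],(400,250))
cv2.imwrite("pics/f1.png",np.vstack([np.hstack([a,b]),np.hstack([w,w*0])]))
```

```text
t 21.73 F,M,j6 [ 0.928 -0.466  0.707 -0.028 -0.035  0.003 -0.193] sd [0.027 0.313] tcp [ 0.4102 -0.0571  0.4083] gap 0.4408153619556916 j6 42.14098910096172 yaw -54.783925250457685
```

View pics/f1.png

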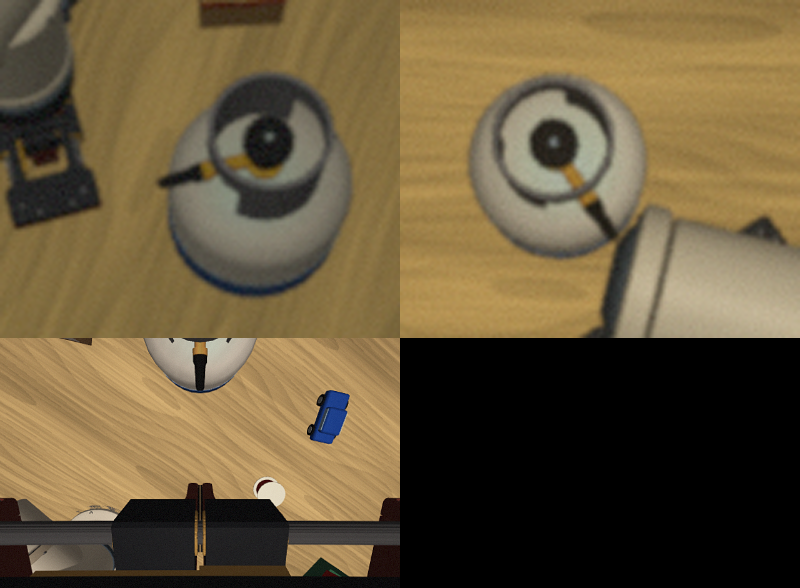

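The final views show the cylinder upright and the nozzle level again, its tip at side (321.4,209.5), the same as before. The arm is clear. I'm handing the job in.

```bash
python3 -c "
from bench import finish_job
print(finish_job())"
```

```text
the job is handed in; nothing more can be done
None
```

The valve is closed, the gas behind it was let out, and I handed the job in at about 21.7 s of the 64 s allowed. The one real doubt is that the seat torque briefly read above its limit.

- **Valve:** I turned the handwheel about 2 rad clockwise, met the seat, and tightened in small steps. The torque was held at 0.34–0.36 N m for about 1.1 s (moment sensor and joint 6 agreed), and then I let go.
- **Torque overshoot:** for about half a second before that hold, it read 0.37 N m (joint 6) to 0.39 N m (moment sensor). Single samples, which are noisy, reached about 0.40–0.41 N m. That is slightly above the 0.38 N m limit but under 0.45 N m; I backed off straight away and cannot rule out damage to the seat.
- **Nozzle:** I pressed it down for about 0.9–1 s with about 5 N. The tilt was not measured directly; the force suggests about 0.32–0.37 rad and the tip height about 0.4 rad. It sprang back, and its tip is at the same image position as before, within about half a pixel.
- **Cylinder:** it stands upright. The last close look at the wheel's hub read about 1.7 mm from where it started, which is within calibration error, so it may have moved by that much.
- **Other goods:** the arm did not touch them. I did not measure their positions at the end.
- **At hand-in:** the robot was clear of everything, with contact forces near zero.

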